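# Unlock the rolling mill and open its gap half a turn

### The job

Unlock the small rolling mill: lift the steel locking bar straight up out of its two U brackets, both ends together and level, and set it down across both saddles of the wooden rack without dropping it. Then turn the mill's handwheel anticlockwise by its crank pin: take up the slack first, and only from where the screw begins to bite and resist, open the gap by half a turn more, then let go. Leave the other things on the bench where they are.

Things in the scene. Friction and masses are not known exactly. Their poses are not given: they have to be found in the camera images.
- mill: Grey rolling mill fixed to the bench: base 170 x 220 mm, crown (top block) 100 x 220 mm, its top 180 mm above the bench. Origin: centre of its underside, at bench height; z up, y along its rolls and the bar, x across. Two dark steel open-topped U brackets stand on the crown at x = -30 mm, y = -95 and +95 mm.
- bracket_a (a point): Middle of the slot floor of the U bracket at the mill's y = +95 mm, 232 mm above the bench; the other bracket is its twin at y = -95 mm. Each is 12 mm thick along the bar; slot 20 mm wide and 30 mm deep (cheek tops 262 mm above the bench), cheeks 8 mm thick.
- bar: Steel locking bar, 0.35 to 0.7 kg, section 16 x 16 mm, 226 mm long along its y axis; a 28 x 28 x 8 mm plate at each end sits 4 mm outside a bracket, so it cannot slide out endways. Origin: its centre, where it balances. Starts lying loose in both U brackets, centre 240 mm above the bench, 30 mm beside the wheel's axis; it stops the crank pin going round.
- rack: Low wooden rack fixed to the bench, board 100 x 240 x 12 mm. Origin: centre of its underside; y along its length. Two saddles at y = -70 and +70 mm (20 mm thick), each a shallow notch 44 mm wide centred on x = 0, floor 40 mm and lips 52 mm above the bench. The bar lies in both notches along y, its centre 48 mm above the bench.
- wheel_axis (a point): On the vertical axis of the dark steel handwheel on the mill, 200 mm above the bench. Rim 142 mm outer diameter, top at 206 mm; hub 34 mm, top at 211 mm. Anticlockwise from above opens the gap. It first turns almost freely (under 1 N at the pin) through a hidden slack of 0.7 to 1.8 rad, different each time; then the screw bites and turns with it, resisting with a steady 8 to 11 N at the pin.
- pin_top (a point): Top centre of the handwheel's upright round crank pin: steel, 14 mm diameter, 55 mm from the wheel axis, top 252 mm above the bench, 46 mm clear above the rim. Its sleeve spins freely on the wheel, so a pinched pin can be led round in a circle without turning the hand. Starts on the mill's +x side of the bar.
- roll_mid (a point): Middle of the upper steel roll (50 mm diameter, under the crown), on the wheel axis, 116.5 mm above the bench at the start. The screw raises it 4 mm per full turn after the slack, so half a turn raises it 2 mm.
- jar: Bystander: small amber jar, 38 mm diameter, 60 mm tall, standing between mill and rack. Origin: centre of its underside.
- hammer: Bystander: hammer lying beyond the mill and rack. Origin near its middle.
- file: Bystander: a red-handled screwdriver, lying beyond the mill and rack. Origin near its middle.
- collar: Bystander: brass ring 32 mm across, 12 mm tall, between mill and rack, nearer the robot. Origin: centre of its underside.
- bench_pin: Bystander: wooden bench block 90 x 55 x 20 mm to the robot's left. Origin: centre of its underside.
- dish: Bystander: white bowl 80 mm across, 30 mm tall, to the robot's right. Origin: centre of its underside.
- steel_block: Bystander: flat steel block 60 x 60 x 22 mm at the far side. Origin: centre of its underside.
There are look-alikes about, which are no part of the job. What is shaped like the bar but blue or orange is not meant.

How it is judged:
On the way, in this order (a step that is already met when the one before it is completed fails the run):
1. the bar is lifted straight up, clear of both U brackets (x of bar in the frame of mill between -0.052 and -0.008 m and y of bar in the frame of mill between -0.022 and 0.022 m and z of bar in the frame of mill above 0.271 m), for 0.02 s.
2. the bar lies across both saddles of the rack, let go (x of bar in the frame of rack between -0.02 and 0.02 m and y of bar in the frame of rack between -0.03 and 0.03 m and z of bar in the frame of rack between 0.042 and 0.053 m and angle between the y axis of bar and the y axis of rack, either way round below 0.15 rad and contact force between the fingers and bar below 0.1 N), for 0.2 s.
3. the slack is taken up and the upper roll has begun to rise (z of roll_mid in the frame of mill above 0.117 m), for 0.1 s.
At the end, for the whole second after the job is handed in: The bar rests across both saddles of the rack (within 20 mm across, 30 mm along, 0.15 rad of the rack's direction, centre 42 to 53 mm above the bench) and the upper roll stands 1.65 to 2.35 mm higher than at the start (half a turn of the screw, give or take about 30 degrees) (x of bar in the frame of rack between -0.02 and 0.02 m and y of bar in the frame of rack between -0.03 and 0.03 m and z of bar in the frame of rack between 0.042 and 0.053 m and angle between the y axis of bar and the y axis of rack, either way round below 0.15 rad and linear speed of bar below 0.02 m/s and z of roll_mid in the frame of mill between 0.11815 and 0.11885 m); the robot touches nothing.
It fails at once if the bar is tilted more than about 10 degrees from level (angle between bar's own y axis and vertical below 1.4 rad or angle between bar's own y axis and vertical above 1.742 rad).
It fails at once if the bar is dropped (falls freely faster than 0.4 m/s) (contact force between anything else and bar below 0.3 N and linear speed of bar above 0.4 m/s).
It fails at once if a bystander is moved more than 40 mm (distance of any of jar, hammer, file, collar, bench_pin, dish, steel_block from where it was at the start of the episode above 0.04 m).
It also fails if it takes over 64 s, if anything falls off the work surface, if the arm or the gripper's body presses on something with over 40 N, if the wrist force passes 120 N, or if a joint passes its speed limit or range.

### The arm

A 7-joint arm with a two-finger parallel gripper is mounted at the origin on the work surface. World frame = base frame: x ahead of the robot, y to its left, z up, the work surface at z = 0. Lengths are in m, angles in rad, forces in N, time in s.
With the tool pointing down it reaches from about 0.425 to 1.025 m from the base axis. Payload 9.4 kg.
Tool frame: the origin (TCP) lies on the centre line of the jaws, within the pads' length; the fingertips stand 11 mm ahead of it and the grasp point (between the pads) lies 8 mm behind it; z points along the fingers, y is the line along which they close (so a half turn about z gives the same grasp; the last joint's range is limited). The gripper opens to 85 mm and grips with 20 to 120 N. Pads are 22 mm wide; open, the fingers measure 114 mm over their backs; the gripper's body (76 mm by 85 mm) begins 54 mm behind the grasp point. The pads swing forward as they close: fully open they stand 13 mm farther back than shut.
Start: joints at [1.044, 0.599, -0.003, 1.599, 0.002, 0.943, -0.08], TCP at [0.315, -0.653, 0.242] pointing down, gripper open.
Joint ranges: [-2.57, 2.57], [-0.35, 1.97], [-1.29, 1.29], [0.11, 2.56], [-1.05, 4.19], [0.11, 1.86], [-2.63, 2.63]. Speed limits (rad/s): [2.22, 2.22, 3.01, 3.01, 3.14, 3.14, 3.14].

### API

Orientations are given as a unit quaternion [x, y, z, w].
In Python, from station import sense, grab_frame, calibration, job gives the robot as it stands. The module is installed in compiled form; this text tells all that it offers.
- The arm moves only by the shell command python3 -m crank 'ROWS' [FORCE]. ROWS is JSON, a list that holds one entry, the list of rows, each a list of 5 numbers: the finger opening in mm, from 0 to 85.4, then the shift along the tool's x, y, z in units of 30 mm (1.0 is 30 mm), then the turn about the tool's z in degrees. A call has 1 to 10 rows; each row shifts and turns the commanded pose from where the row before left it, along the tool's axes as they then stand; what a row does not reach is not made up. A row lasts 1/12 s, in which the tool goes at most 41.7 mm and 7.16 degrees, less where a joint would pass 70% of its speed; a pose out of reach is approached as far as the arm can. A call is refused whole if a number of a shift passes 1 or a number of a turn 7.16, either way. A call with a gripper value outside its range is refused whole. The fingers move at their own pace and stop on an object; FORCE is the grip in N (left out, the last holds). Time passes only in rows, so rows that do not move let the fingers close. It gives the time, the measured TCP pose, the force, the opening and the grip force at its end, in the units of the state.
- sense(): the state, without advancing time (a new reading comes with each control period).
- grab_frame(name): name is "scene" or "top" or "wrist"; returns (picture, depth): 480x640x3 uint8, red, green, blue; 480x640 float32, m along the optical axis (not along the pixel's ray), 0 where there is no reading.
- calibration(name): a dict with "intrinsics" (3x3 intrinsics, pixels), "T" (4x4, takes a point from camera to world coordinates); the wrist camera has in their place "T_tool_cam" (4x4, takes a point from camera to tool coordinates, whose origin is the TCP and whose axes are the flange's). Camera axes: x right, y up, looking along -z (the intrinsics and any distortion apply to the point x, -y, -z); pixel columns grow to the right and rows downward; lengths in m; the calibration is good to about 2 mm. A picture is of the moment at which its call begins: read the wrist's pose just before it. calibration takes no time and is no camera call.
- job.finish_job(): hands the job in; it is judged then, once.
The state is a dict: "time": time; "joint_positions": joint angles; "dq": joint speeds; "joint_torque": joint torques, N m; "eef_pos": TCP position; "ee_rot": TCP orientation; "force": force on the tool from outside, world axes, zero at the start; "wrist_torque": the same for the moment, N m; "grip_width": finger opening in m; "gripper_force": force on a finger pad.
Only numpy, scipy, OpenCV 4.12 (cv2) and the standard library are available. Lean on these libraries where they do the work, as an engineer would, in place of code of your own. Each camera call takes 0.05 s, during which the arm holds its last target. There are 200 camera calls.

## Working session

There is one attempt and no reset: what is moved stays moved. The work goes in short steps, Python scripts to look and compute and a shell command to move; the robot and the scene stay as the last step left them, time stands still between calls to the robot, and variables do not carry over. Pictures are saved under pics/ and viewed, at most 10 in all, crops included, and the job is handed in when it is done.

```bash
mkdir -p pics; cat > h.py <<'E'
import numpy as np, cv2
from station import sense, grab_frame, calibration, job
from scipy.spatial.transform import Rotation as R
def snap(n):
    s=sense(); p,d=grab_frame(n); c=calibration(n)
    if n=='wrist':
        T=np.eye(4);T[:3,:3]=R.from_quat(s['ee_rot']).as_matrix();T[:3,3]=s['eef_pos'];T=T@c['T_tool_cam']
    else: T=c['T']
    return p,d,np.array(c['intrinsics']),np.array(T)
def pts(d,K,T):
    v,u=np.mgrid[:480,:640]
    P=np.stack([(u-K[0,2])/K[0,0]*d,-(v-K[1,2])/K[1,1]*d,-d],-1)
    return P@T[:3,:3].T+T[:3,3]
def plane(u,v,K,T,z):
    r=T[:3,:3]@np.array([(u-K[0,2])/K[0,0],-(v-K[1,2])/K[1,1],-1]); o=T[:3,3]
    return o+r*(z-o[2])/r[2]
def save(f,p): cv2.imwrite(f,p[:,:,::-1])
E
python3 - <<'E'
from h import *
s=sense();print({k:np.round(v,3).tolist() for k,v in s.items()})
for n in('top','scene','wrist'):
    p,d,K,T=snap(n); save(f'pics/{n}0.png',p); np.savez(f'/tmp/{n}0.npz',p=p,d=d,K=K,T=T); print(n,K.round(1).tolist(),T.round(3).tolist(), calibration(n).keys())
E
```

```text
{'time': 0.0, 'joint_positions': [1.044, 0.6, -0.003, 1.6, 0.002, 0.943, -0.08], 'dq': [-0.002, 0.001, -0.001, 0.0, 0.0, 0.0, -0.0], 'joint_torque': [0.003, -77.645, 1.566, -25.8, 0.012, 0.009, 0.0], 'eef_pos': [0.315, -0.652, 0.241], 'ee_rot': [0.975, 0.223, -0.0, -0.001], 'force': [0.727, 0.328, -0.938], 'wrist_torque': [-0.006, -0.025, 0.005], 'gripper_force': 0.0, 'grip_width': 0.085}
top [[564.0, 0.0, 314.1], [0.0, 564.0, 241.4], [0.0, 0.0, 1.0]] [[0.015, 0.989, -0.144, 0.322], [-1.0, 0.012, -0.027, -0.022], [-0.025, 0.145, 0.989, 1.342], [0.0, 0.0, 0.0, 1.0]] dict_keys(['intrinsics', 'T'])
scene [[528.5, 0.0, 321.1], [0.0, 528.5, 247.3], [0.0, 0.0, 1.0]] [[0.827, -0.435, 0.356, 0.888], [0.562, 0.641, -0.523, -0.594], [-0.001, 0.632, 0.775, 1.022], [0.0, 0.0, 0.0, 1.0]] dict_keys(['intrinsics', 'T'])
wrist [[364.2, 0.0, 318.6], [0.0, 364.2, 240.2], [0.0, 0.0, 1.0]] [[0.435, 0.859, 0.272, 0.385], [-0.901, 0.415, 0.13, -0.619], [-0.001, -0.301, 0.954, 0.373], [0.0, 0.0, 0.0, 1.0]] dict_keys(['intrinsics', 'T_tool_cam'])
```

View pics/top0.png

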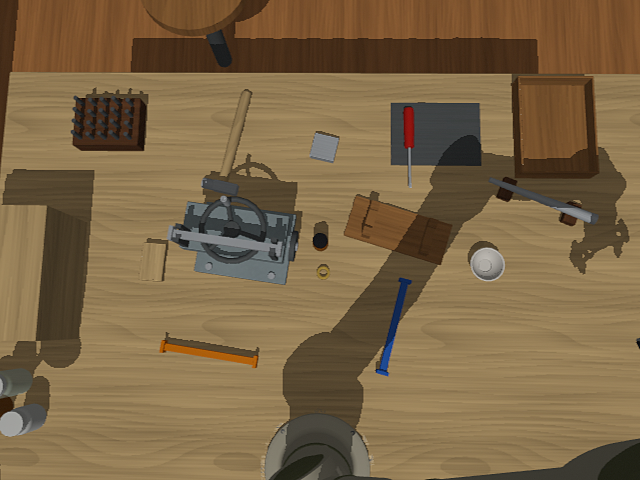

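View pics/scene0.png

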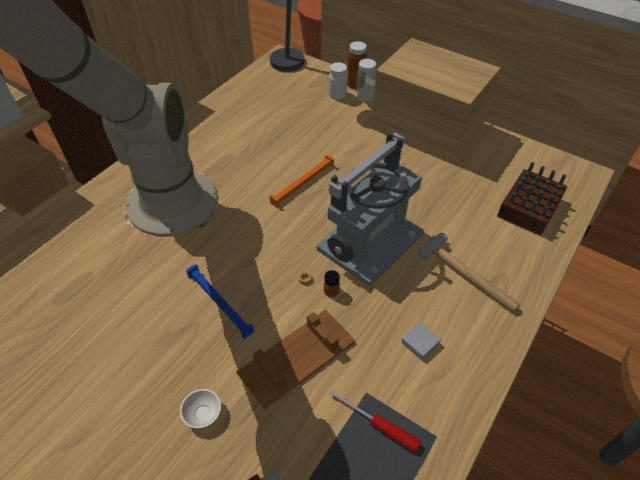

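The top view shows the mill at about (240,235), with the grey bar running (173,235)–(285,247) and the pin at about (223,200). The rack is at (398,228), the jar at (320,241) and the collar at (323,271). The scene view agrees.

```bash
python3 - <<'E'
from h import *
for n in('top','scene'):
    f=np.load(f'/tmp/{n}0.npz');p,d,K,T=f['p'],f['d'],f['K'],f['T'];P=pts(d,K,T);v,u=np.mgrid[:480,:640]
    box=(P[...,0]>.25)&(P[...,0]<.65)&(P[...,1]>.0)&(P[...,1]<.4)&(d>0)
    if n=='top': rx=(u>335)&(u<460)&(v>185)&(v<270)
    else: rx=(u>230)&(u<360)&(v>300)&(v<410)
    def desc(m,l):
        q=P[m]
        if len(q)<5: print(n,l,len(q));return
        r=cv2.minAreaRect((q[:,:2]*1000).astype(np.float32)); print(n,l,len(q),'rect mm',np.round(r[0],1),np.round(r[1],1),round(r[2],1),'z',np.percentile(q[:,2],[5,50,95]).round(4),'mean',q.mean(0).round(4))
    desc(box&(P[...,2]>.235)&(P[...,2]<.275),'bar+pin+brk')
    # cluster
    m=(box&(P[...,2]>.225)&(P[...,2]<.275)).astype(np.uint8)
    k,L,st,ce=cv2.connectedComponentsWithStats(m)
    for i in range(1,k):
        if st[i,4]>8: print(st[i]);desc(L==i,'cc')
    desc(box&(abs(P[...,2]-.206)<.004),'rim')
    desc(box&(abs(P[...,2]-.18)<.004),'crown')
    desc(rx&(P[...,2]>.006)&(P[...,2]<.02),'board')
    m=(rx&(P[...,2]>.032)&(P[...,2]<.06)).astype(np.uint8)
    k,L,st,ce=cv2.connectedComponentsWithStats(m)
    for i in range(1,k):
        if st[i,4]>8: print(st[i]);desc(L==i,'saddle')
p=np.load('/tmp/top0.npz')['p'];save('pics/c.png',cv2.resize(p[170:300,140:470],None,fx=2.4,fy=2.4,interpolation=2))
E
```

```text
top bar+pin+brk 1295 rect mm [516.2 179.5] [226.4 105.2] 82.2 z [0.2416 0.2483 0.2611] mean [0.4844 0.1858 0.2491]
[221 196   9   9  60]
top cc 60 rect mm [564.4 188.6] [12.7 12.3] 89.8 z [0.227  0.2496 0.2553] mean [0.5637 0.1876 0.2456]
[ 167  223  117   35 1299]
top cc 1299 rect mm [482.  184.2] [226.4  36.1] 82.2 z [0.2365 0.2481 0.261 ] mean [0.4811 0.1855 0.2483]
top rim 1070 rect mm [507.2 167.6] [193.1 139. ] 68.6 z [0.2024 0.205  0.2089] mean [0.51   0.177  0.2053]
top crown 2577 rect mm [511.3 178.1] [219.5 100. ] 82.2 z [0.1767 0.1796 0.1829] mean [0.5193 0.1756 0.1797]
top board 3466 rect mm [ 553.  -182.9] [199.9 291.8] 0.8 z [0.0071 0.0113 0.0158] mean [ 0.5458 -0.1843  0.0113]
[362 200  19  37 317]
top saddle 317 rect mm [ 567.3 -118.2] [19.9 84.6] 73.3 z [0.0361 0.0453 0.0546] mean [ 0.5673 -0.1182  0.0453]
[420 218  19  38 346]
top saddle 346 rect mm [ 527.2 -251.9] [21.5 84.5] 73.1 z [0.0352 0.0438 0.0547] mean [ 0.5269 -0.2516  0.0448]
scene bar+pin+brk 1098 rect mm [518.  178.7] [229.6 108. ] 81.7 z [0.2368 0.2476 0.2607] mean [0.4881 0.1779 0.2478]
[ 329  132   7
[... 152 characters left out ...]
80 rect mm [566.8 188.1] [15.1 14. ] 83.9 z [0.2268 0.2423 0.2522] mean [0.5676 0.1859 0.2414]
scene rim 722 rect mm [512.9 181.9] [140.  198.6] 5.3 z [0.2025 0.2051 0.2091] mean [0.5225 0.1675 0.2053]
scene crown 1870 rect mm [513.5 177.5] [223.8 102.6] 82.0 z [0.1771 0.1798 0.1826] mean [0.5168 0.162  0.1798]
scene board 4215 rect mm [ 534.2 -183.6] [286.1 248.7] 32.3 z [0.0087 0.0122 0.016 ] mean [ 0.5493 -0.1947  0.0123]
[307 312  33  37 446]
scene saddle 446 rect mm [ 567.8 -118.5] [23.  85.4] 73.3 z [0.0347 0.0434 0.0541] mean [ 0.5687 -0.1207  0.0449]
[253 349  33  39 484]
scene saddle 484 rect mm [ 527.9 -252.6] [21.  84.9] 73.1 z [0.0354 0.0435 0.0543] mean [ 0.5289 -0.2541  0.0453]
```

View pics/c.png

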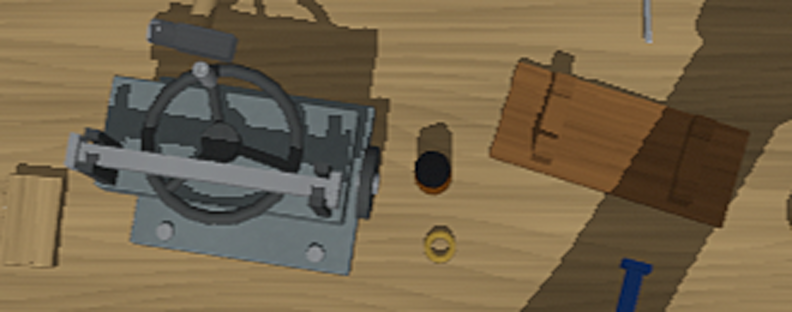

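Both views agree on two things:
- **Bar:** centre (0.4826, 0.184), top at about 0.248, mill yaw about −7.8°.
- **Rack:** centre (0.5476, −0.1853), yaw −16.6°.

Next I raise the tool and turn it.

```bash
python3 -m crank '[[[85,0,0,-0.5,-7.05],[85,0,0,-0.5,-7.05],[85,0,0,-0.5,-7.05],[85,0,0,-0.5,-7.05],[85,0,0,-0.5,-7.05],[85,0,0,-0.5,-7.05],[85,0,0,-0.5,-7.05],[85,0,0,-0.3,-7.05],[85,0,0.9,0,0],[85,0,0.9,0,0]]]' 60
cat >> h.py <<'E'
def go(x,y,z,yaw=None):  # remaining tool-frame shift in units to a target; yaw = world angle of tool y, deg
    s=sense();M=R.from_quat(s['ee_rot']).as_matrix();e=M.T@(np.array([x,y,z])-s['eef_pos'])/0.03
    a=np.degrees(np.arctan2(M[1,1],M[0,1]))
    print('t',round(s['time'],2),'pos',np.round(s['eef_pos'],4),'yaw',round(a,2),'tilt',M[:,2].round(3),'need',e.round(2),'turn',None if yaw is None else round(-(yaw-a),2),'F',np.round(s['force'],1),'w',round(s['grip_width'],4),'gf',s['gripper_force'])
E
python3 -c "
from h import *
go(.4826,.184,.34,-7.8)"
```

```text
time: 0.98
eef_pos: [0.367, -0.6615, 0.3575]
ee_rot: [0.755, 0.656, -0.001, 0.001]
force: [0.5, -0.5, -0.7]
grip_width: 0.0853
gripper_force: 0.0
t 0.98 pos [ 0.367  -0.6615  0.3575] yaw -8.0 tilt [-0.    -0.002 -1.   ] need [28.45 -0.1   0.54] turn -0.2 F [ 0.5 -0.5 -0.7] w 0.0853 gf 0.0
```

```bash
M='[85,1,0,0,0]'; python3 -m crank '[[[85,1,0,0,0],[85,1,0,0,0],[85,1,0,0,0],[85,1,0,0,0],[85,1,0,0,0],[85,1,0,0,0],[85,1,0,0,0],[85,1,0,0,0],[85,1,0,0,0],[85,1,0,0,0]]]'|head -2
python3 -m crank '[[[85,1,0,0,0],[85,1,0,0,0],[85,1,0,0,0],[85,1,0,0,0],[85,1,0,0,0],[85,1,0,0,0],[85,1,0,0,0],[85,1,0,0,0],[85,1,0,0,0],[85,1,0,0,0]]]'|head -2
python3 -m crank '[[[85,1,0,0,0],[85,1,0,0,0],[85,1,0,0,0],[85,1,0,0,0],[85,1,0,0,0],[85,0.4,0,0,0],[85,0,0,0,0],[85,0,0,0,0]]]'|head -2
python3 - <<'E'
from h import *
go(.4826,.184,.34,-7.8)
p,d,K,T=snap('wrist');save('pics/w1.png',p);np.savez('/tmp/w1.npz',p=p,d=d,K=K,T=T)
P=pts(d,K,T)
m=((abs(P[...,2]-.248)<.003)&(P[...,0]>.4)&(P[...,0]<.53)).astype(np.uint8)
k,L,st,ce=cv2.connectedComponentsWithStats(m)
for i in range(1,k):
    if st[i,4]>60:
        q=P[L==i];r=cv2.minAreaRect((q[:,:2]*1000).astype(np.float32));print(st[i],np.round(r[0],1),np.round(r[1],1),round(r[2],1),np.median(q[:,2]))
E
```

```text
time: 1.82
eef_pos: [0.4094, -0.3615, 0.3561]
time: 2.65
eef_pos: [0.4502, -0.0645, 0.3563]
time: 3.32
eef_pos: [0.4723, 0.0949, 0.356]
t 3.32 pos [0.4723 0.0949 0.356 ] yaw -7.74 tilt [-0.001 -0.    -1.   ] need [ 2.99 -0.06  0.53] turn 0.06 F [-0.1 -0.5 -0. ] w 0.0851 gf 0.0
[ 301    0   30  266 6719] [480.  159.4] [161.4  19.8] 82.1 0.2478306660712325
```

View pics/w1.png

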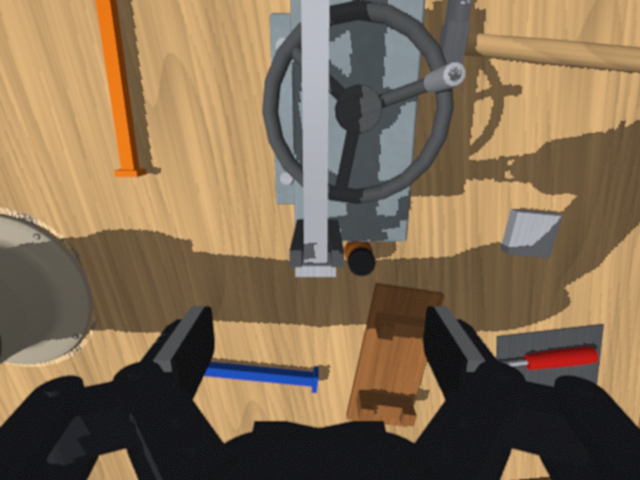

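The wrist view shows the bar's near end plate at (315,270), with the bar running up to the image top. The crank pin is at (454,75), clear of where the fingers will go. The bar centre is confirmed, so I move over it and descend.

```bash
python3 -m crank '[[[60,1,0,0,0],[60,1,0,0,0],[60,1,0,0,0],[60,0,0,1,0],[60,0,0,1,0],[60,0,0,0.8,0],[60,0,0,0,0],[60,0,0,0,0],[60,0,0,0,0]]]'|head -2
python3 -c "
from h import *
go(.4833,.184,.233,-7.8)"
```

```text
time: 4.12
eef_pos: [0.4855, 0.1834, 0.2735]
t 4.12 pos [0.4855 0.1834 0.2735] yaw -7.9 tilt [ 0.001  0.    -1.   ] need [ 0.01 -0.08  1.35] turn -0.1 F [-0.5 -1.3  0.7] w 0.0601 gf 0.0
```

```bash
python3 -m crank '[[[60,0,-0.07,0.4,0],[60,0,0,0.5,0],[60,0,0,0.44,0],[60,0,0,0,0],[15,0,0,0,0],[15,0,0,0,0],[10,0,0,0,0],[10,0,0,0,0],[10,0,0,0,0],[10,0,0,0,0]]]' 70
python3 -c "
from h import *
go(.4833,.184,.233,-7.8)"
```

```text
time: 4.95
eef_pos: [0.4831, 0.1843, 0.2334]
ee_rot: [0.754, 0.657, 0.001, 0.001]
force: [-1.9, -1.2, 7.9]
grip_width: 0.015
gripper_force: 68.3
t 4.95 pos [0.4831 0.1843 0.2334] yaw -7.84 tilt [ 0.002  0.    -1.   ] need [-0.01  0.01  0.01] turn -0.04 F [-1.9 -1.2  7.9] w 0.015 gf 68.28468918800354
```

```bash
python3 -m crank '[[[10,0,0,-0.1,0],[10,0,0,-0.2,0],[10,0,0,-0.3,0],[10,0,0,-0.4,0],[10,0,0,-0.4,0],[10,0,0,-0.4,0],[10,0,0,-0.4,0],[10,0,0,-0.2,0],[10,0,0,0,0],[10,0,0,0,0]]]'
python3 - <<'E'
from h import *
go(.5476,-.1853,.31,-16.6)
p,d,K,T=snap('wrist');save('pics/w2.png',p)
P=pts(d,K,T)
v,u=np.mgrid[:480,:640]
m=((P[...,2]>.28)&(u>290)&(u<345)&(v<330)&(d>0))
q=P[m];a=q[q[:,1]>np.percentile(q[:,1],50)];print(np.percentile(q[:,2],[5,50,95]));
c,vv=q.mean(0),np.linalg.svd(q-q.mean(0),full_matrices=False)[2][0];print('axis',vv,'tilt deg',np.degrees(np.arcsin(vv[2])))
E
```

```text
time: 5.78
eef_pos: [0.4826, 0.1839, 0.3042]
ee_rot: [0.754, 0.657, 0.0, 0.0]
force: [-0.5, -0.8, -4.8]
grip_width: 0.0145
gripper_force: 68.6
t 5.78 pos [0.4826 0.1839 0.3042] yaw -7.84 tilt [ 0. -0. -1.] need [-11.9    3.83  -0.19] turn 8.76 F [-0.5 -0.8 -4.8] w 0.0145 gf 68.56779456138611
[0.3173935  0.31854004 0.3239368 ]
axis [0.13606784 0.99038106 0.02511783] tilt deg 1.4392969501782271
```

View pics/w2.png

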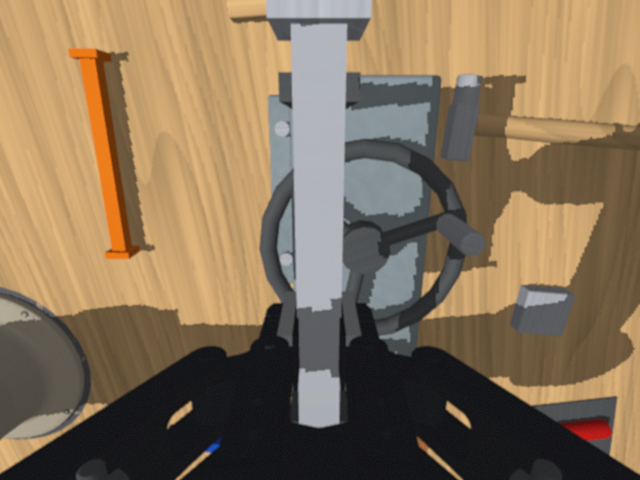

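The picture shows the bar held level and clear of the brackets. Its far end plate is at (320,12), and the wheel and pin are at (460,232). Carry it to the rack.

```bash
python3 -m crank '[[[10,-0.3,0.1,-0.1,0],[10,-0.6,0.2,-0.1,0],[10,-0.8,0.25,0,0],[10,-0.8,0.25,0,0],[10,-0.8,0.25,0,0],[10,-0.8,0.25,0,0],[10,-0.8,0.25,0,0],[10,-0.8,0.25,0,0],[10,-0.8,0.25,0,0],[10,-0.8,0.25,0,0]]]'|head -2
python3 -m crank '[[[10,-0.8,0.25,0,1],[10,-0.8,0.25,0,2],[10,-0.8,0.25,0,2],[10,-0.6,0.25,0,2],[10,-0.6,0.25,0,1.8],[10,-0.3,0.1,0,0],[10,0,0,0,0],[10,0,0,0,0],[10,0,0,0,0]]]'
python3 - <<'E'
from h import *
go(.5476,-.1853,.2,-16.6)
E
```

```text
time: 6.67
eef_pos: [0.5207, -0.0443, 0.3095]
time: 7.42
eef_pos: [0.5382, -0.1634, 0.3101]
ee_rot: [0.801, 0.598, 0.0, -0.0]
force: [0.0, 0.3, -4.7]
grip_width: 0.0145
gripper_force: 68.5
t 7.42 pos [ 0.5382 -0.1634  0.3101] yaw -16.5 tilt [-0.     0.001 -1.   ] need [-0.61  0.51  3.67] turn 0.1 F [ 0.   0.3 -4.7] w 0.0145 gf 68.54710578918457
```

```bash
python3 -m crank '[[[10,-0.3,0.25,0.2,0],[10,-0.31,0.26,0.4,0],[10,0,0,0.8,0],[10,0,0,0.8,0],[10,0,0,0.8,0],[10,0,0,0.8,0],[10,0,0,0.8,0],[10,0,0,0.8,0],[10,0,0,0.4,0],[10,0,0,0,0]]]'|head -2
python3 -m crank '[[[10,0,0,0,0],[10,0,0,0,0]]]'|head -2
python3 - <<'E'
from h import *
go(.5476,-.1853,.043,-16.6)
for n in ('top','scene'):
    p,d,K,T=snap(n);P=pts(d,K,T)
    m=((P[...,2]>.11)&(P[...,2]<.15)&(P[...,0]>.45)&(P[...,0]<.65)&(P[...,1]<-.05)&(P[...,1]>-.32)).astype(np.uint8)
    k,L,st,ce=cv2.connectedComponentsWithStats(m)
    for i in range(1,k):
        if st[i,4]>40:
            q=P[L==i];r=cv2.minAreaRect((q[:,:2]*1000).astype(np.float32));print(n,st[i],np.round(r[0],1),np.round(r[1],1),round(r[2],1),np.percentile(q[:,2],[5,50,95]).round(4))
E
```

```text
time: 8.25
eef_pos: [0.5463, -0.1866, 0.1328]
time: 8.42
eef_pos: [0.5485, -0.1869, 0.1369]
t 8.42 pos [ 0.5485 -0.1869  0.1369] yaw -16.62 tilt [ 0.001 -0.    -1.   ] need [ 0.04 -0.05  3.13] turn -0.02 F [ 0.5  0.6 -4.9] w 0.0148 gf 68.67616653442383
top [354 207  46  15 111] [ 563.1 -124.3] [98.3 16.4] 77.5 [0.1353 0.1462 0.1497]
scene [311 294  33  23 138] [ 578.2 -118.6] [76.3 10.9] 73.0 [0.134  0.1431 0.1495]
scene [241 328  60  38 241] [ 535.4 -243.4] [113.  28.] 70.5 [0.1338 0.1428 0.1494]
```

```bash
python3 -m crank '[[[10,0.04,-0.05,0.5,0],[10,0,0,0.7,0],[10,0,0,0.6,0],[10,0,0,0.4,0],[10,0,0,0.25,0],[10,0,0,0.2,0],[10,0,0,0.15,0],[10,0,0,0,0],[10,0,0,0,0],[10,0,0,0,0]]]'
python3 -c "
from h import *
go(.5476,-.1853,.042,-16.6)"
```

```text
time: 9.35
eef_pos: [0.5469, -0.1854, 0.0527]
ee_rot: [0.802, 0.597, 0.0, 0.0]
force: [-0.2, 0.3, -5.7]
grip_width: 0.0145
gripper_force: 68.8
t 9.35 pos [ 0.5469 -0.1854  0.0527] yaw -16.63 tilt [ 0.001 -0.    -1.   ] need [0.01 0.02 0.36] turn -0.03 F [-0.2  0.3 -5.7] w 0.0145 gf 68.76343846321106
```

```bash
python3 -m crank '[[[10,0,0,0.1,0],[10,0,0,0.1,0],[10,0,0,0.06,0],[10,0,0,0.06,0],[10,0,0,0.05,0],[10,0,0,0,0],[10,0,0,0,0]]]'
python3 -c "
from h import *
go(.5476,-.1853,.042,-16.6)"
```

```text
time: 9.93
eef_pos: [0.5464, -0.1853, 0.0414]
ee_rot: [0.802, 0.597, -0.0, 0.0]
force: [-2.2, 0.1, 5.3]
grip_width: 0.0147
gripper_force: 70.1
t 9.93 pos [ 0.5464 -0.1853  0.0414] yaw -16.63 tilt [ 0. -0. -1.] need [ 0.01  0.04 -0.02] turn -0.03 F [-2.2  0.1  5.3] w 0.0147 gf 70.08428692817688
```

The force flipped from −5.7 to +5.3 N, so the bar is seated. Release and rise.

```bash
python3 -m crank '[[[22,0,0,0,0],[40,0,0,0,0],[50,0,0,0,0],[50,0,0,0,0],[50,0,0,-0.2,0],[50,0,0,-0.6,0],[50,0,0,-1,0],[50,0,0,-1,0],[50,0,0,-1,0],[50,0,0,-1,0]]]'
python3 -m crank '[[[50,0,0,-1,0],[50,0,0,-1,0],[50,0,0,-1,0],[50,0,0,-1,0],[50,0,0,-0.5,0],[50,0,0,0,0],[50,0,0,0,0]]]' >/dev/null
python3 - <<'E'
from h import *
go(.5645,.1885,.31)
for n in ('top','wrist'):
    p,d,K,T=snap(n);P=pts(d,K,T)
    if n=='top': save('pics/t2.png',p)
    m=((abs(P[...,2]-.056)<.007)&(P[...,0]>.45)&(P[...,0]<.65)&(P[...,1]<-.05)&(P[...,1]>-.32)).astype(np.uint8)
    k,L,st,ce=cv2.connectedComponentsWithStats(m)
    for i in range(1,k):
        if st[i,4]>40:
            q=P[L==i];r=cv2.minAreaRect((q[:,:2]*1000).astype(np.float32));print(n,st[i],np.round(r[0],1),np.round(r[1],1),round(r[2],1),np.percentile(q[:,2],[5,50,95]).round(4))
    if n=='top':
        m=(P[...,2]>.235)&(P[...,2]<.26)&(P[...,0]>.5)&(P[...,0]<.62)&(P[...,1]>.12)&(P[...,1]<.26);print('pin',P[m].mean(0),m.sum())
E
```

```text
time: 10.77
eef_pos: [0.5462, -0.1851, 0.1868]
ee_rot: [0.802, 0.598, -0.0, -0.0]
force: [0.0, -0.1, -0.5]
grip_width: 0.0498
gripper_force: 0.0
t 11.35 pos [ 0.5465 -0.1853  0.321 ] yaw -16.64 tilt [ 0.002 -0.001 -1.   ] need [12.11 -2.99  0.36] turn None F [-0.8  0.2 -0.1] w 0.0499 gf 0.0
top [371 200  10  10  59] [ 597.9 -127.6] [19.2 21.1] 76.3 [0.0494 0.0519 0.0565]
top [352 208  83  34 609] [ 551.7 -171.1] [195.5  26.3] 74.7 [0.0507 0.0552 0.0603]
top [362 226  11  10  67] [ 536.7 -109.1] [19.7 19.7] 72.0 [0.0493 0.0525 0.0566]
top [421 244  11  11  62] [ 496.6 -243. ] [19.7 20.5] 70.3 [0.0495 0.0519 0.0556]
pin [0.56422672 0.18790441 0.24859955] 50
wrist [ 305   88   28  207 3226] [ 546.7 -185.8] [225.4  27.4] 73.3 [0.0545 0.056  0.0618]
wrist [281 122  19  20 374] [ 538.1 -109.2] [19.3 19.3] 73.0 [0.0506 0.0518 0.0533]
wrist [342 123  19  19 359] [ 599.5 -128. ] [18.2 19.5] 73.4 [0.0506 0.0519 0.0532]
wrist [284 248  18  18 298] [ 497.6 -243.6] [21.2 19.9] 72.8 [0.0503 0.0517 0.053 ]
wrist [339 249  18  17 296] [ 559.1 -261.9] [20.7 19.9] 73.7 [0.0505 0.0518 0.053 ]
```

View pics/t2.png

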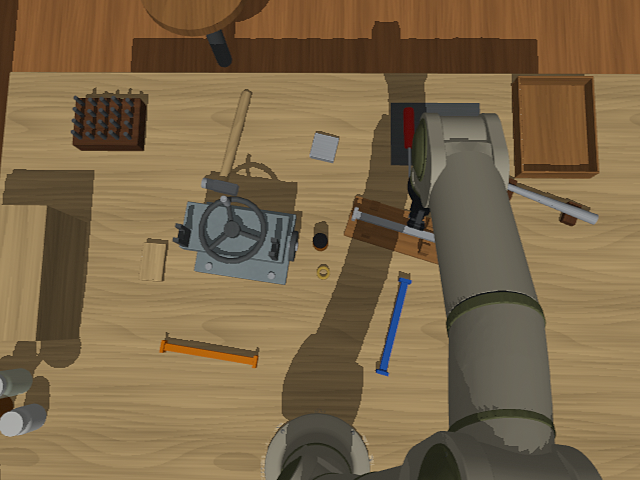

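The bar lies in both saddles: the wrist camera puts its centre at (0.5467, −0.1858) with yaw matching the rack. The top view also shows it in place at (395,223), with the pin unchanged at (224,200). Go to the mill.

```bash
python3 -m crank '[[[50,0,0,0,-4.4],[50,0,0,0,-4.4],[50,0.6,0,0,0],[50,1,-0.2,0,0],[50,1,-0.2,0,0],[50,1,-0.2,0,0],[50,1,-0.2,0,0],[50,1,-0.2,0,0],[50,1,-0.1,0,0],[50,1,0,0,0]]]'|head -2
python3 -m crank '[[[50,1,0,0,0],[50,1,0,0,0],[50,0.8,0,0,0],[50,0,0,0,0],[50,0,0,0,0],[50,0,0,0,0]]]'|head -2
python3 - <<'E'
from h import *
p,d,K,T=snap('wrist');P=pts(d,K,T)
near=(P[...,0]>.42)&(P[...,0]<.62)&(P[...,1]>.05)&(P[...,1]<.32)&(d>0)
m=near&(abs(P[...,2]-.252)<.003)&(P[...,0]>.53);q=P[m];r=cv2.minAreaRect((q[:,:2]*1000).astype(np.float32));print('pin',r,np.median(q[:,2]))
m=(near&(abs(P[...,2]-.211)<.0025)).astype(np.uint8);k,L,st,ce=cv2.connectedComponentsWithStats(m)
for i in range(1,k):
    if st[i,4]>60:
        q=P[L==i];print('hub',st[i],cv2.minEnclosingCircle((q[:,:2]*1000).astype(np.float32)),np.median(q[:,2]))
m=near&(abs(P[...,2]-.204)<.003);q=P[m][:,:2];A=np.c_[2*q,np.ones(len(q))]
from scipy.optimize import least_squares
f=least_squares(lambda x:np.hypot(*(q-x[:2]).T)-.064,[.512,.178],loss='soft_l1',f_scale=.005);print('rim',f.x,len(q))
go(.5645,.1885,.23,-7.8)
E
```

```text
time: 12.28
eef_pos: [0.5436, 0.0464, 0.3187]
time: 12.78
eef_pos: [0.5559, 0.1276, 0.3188]
pin ((566.6393432617188, 189.16195678710938), (13.512967109680176, 13.358006477355957), 54.64542770385742) 0.2516570331703794
hub [199   0  14  26  78] ((510.266845703125, 274.1898498535156), 7.117237567901611) 0.21091941714202683
hub [149  22  34   4  71] ((487.15435791015625, 271.4567565917969), 9.56971549987793) 0.21127894986039328
hub [ 218  152   51   51 2021] ((512.9691772460938, 178.24562072753906), 16.872093200683594) 0.21070878746355126
hub [184 299  52   8 167] ((470.87518310546875, 91.724365234375), 18.308307647705078) 0.21110545380172985
rim [0.51383948 0.17831713] 13151
t 12.83 pos [0.556  0.1271 0.319 ] yaw -7.88 tilt [-0.002 -0.001 -1.   ] need [2.07 0.   2.96] turn -0.08 F [-0.6 -0.6 -0.3] w 0.0503 gf 0.0
```

```bash
python3 -m crank '[[[50,0.8,0.05,0,0],[50,0.8,0,0,0],[50,0.49,0,0,0],[50,0,0,0,0],[50,0,0,0.7,0],[50,0,0,0.8,0],[50,0,0,0.8,0],[50,0,0,0.4,0],[50,0,0,0.2,0],[50,0,0,0,0]]]'|head -2
python3 -m crank '[[[50,0,0,0,0],[14,0,0,0,0],[8,0,0,0,0],[8,0,0,0,0],[8,0,0,0,0],[8,0,0,0,0],[8,0,0,0,0]]]' 100
cat >> h.py <<'E'
AX=np.array([.5130,.1783])
def wheel():
    s=sense();r=np.array(s['eef_pos'][:2])-AX;a=np.arctan2(r[1],r[0]);F=np.array(s['force'])
    print('t %.2f ang %.1f r %.1f z %.4f Ftan %.1f Frad %.1f Fz %.1f w %.4f'%(s['time'],np.degrees(a)%360,1000*np.hypot(*r),s['eef_pos'][2],F[1]*np.cos(a)-F[0]*np.sin(a),F[0]*np.cos(a)+F[1]*np.sin(a),F[2],s['grip_width']))
E
python3 -c "
from h import *
go(.566,.189,.232,-7.8);wheel()
# chord rows in tool units from phi (mill deg): [x(my), y(mx)], 8 deg each
R0=55/30
for a in np.arange(20,320,8): 
  p=np.radians([a,a+8]);print(a,np.round(R0*(np.sin(p[1])-np.sin(p[0])),2),np.round(R0*(np.cos(p[1])-np.cos(p[0])),2),end=' | ')
"
```

```text
time: 13.67
eef_pos: [0.5661, 0.1892, 0.232]
time: 14.25
eef_pos: [0.5668, 0.1905, 0.2337]
ee_rot: [0.754, 0.657, 0.001, 0.0]
force: [-0.3, -0.0, 6.7]
grip_width: 0.0113
gripper_force: 97.6
t 14.25 pos [0.5668 0.1905 0.2337] yaw -7.83 tilt [ 0.001  0.    -1.   ] need [-0.05 -0.02  0.06] turn -0.03 F [-0.3 -0.   6.7] w 0.0113 gf 97.56861448287964
t 14.25 ang 12.8 r 55.1 z 0.2337 Ftan 0.0 Frad -0.3 Fz 6.7 w 0.0113
20 0.23 -0.1 | 28 0.22 -0.14 | 36 0.2 -0.16 | 44 0.17 -0.19 | 52 0.14 -0.21 | 60 0.11 -0.23 | 68 0.08 -0.24 | 76 0.04 -0.25 | 84 0.01 -0.26 | 92 -0.03 -0.25 | 100 -0.06 -0.25 | 108 -0.1 -0.24 | 116 -0.13 -0.22 | 124 -0.16 -0.2 | 132 -0.18 -0.18 | 140 -0.21 -0.15 | 148 -0.23 -0.12 | 156 -0.24 -0.09 | 164 -0.25 -0.05 | 172 -0.26 -0.02 | 180 -0.26 0.02 | 188 -0.25 0.05 | 196 -0.24 0.09 | 204 -0.23 0.12 | 212 -0.21 0.15 | 220 -0.18 0.18 | 228 -0.16 0.2 | 236 -0.13 0.22 | 244 -0.1 0.24 | 252 -0.06 0.25 | 260 -0.03 0.25 | 268 0.01 0.26 | 276 0.04 0.25 | 284 0.08 0.24 | 292 0.11 0.23 | 300 0.14 0.21 | 308 0.17 0.19 | 316 0.2 0.16 |
```

```bash
W='from h import *
wheel()'
python3 -m crank '[[[8,0.23,-0.1,0,0],[8,0.22,-0.14,0,0],[8,0.2,-0.16,0,0],[8,0,0,0,0]]]'>/dev/null; python3 -c "$W"
python3 -m crank '[[[8,0.17,-0.19,0,0],[8,0,0,0,0]]]'>/dev/null; python3 -c "$W"
python3 -m crank '[[[8,0.14,-0.21,0,0],[8,0,0,0,0]]]'>/dev/null; python3 -c "$W"
python3 -m crank '[[[8,0.11,-0.23,0,0],[8,0,0,0,0]]]'>/dev/null; python3 -c "$W"
python3 -m crank '[[[8,0.08,-0.24,0,0],[8,0,0,0,0]]]'>/dev/null; python3 -c "$W"
```

```text
t 14.58 ang 38.6 r 55.7 z 0.2337 Ftan 0.7 Frad 0.5 Fz 6.7 w 0.0114
t 14.75 ang 46.0 r 55.9 z 0.2337 Ftan 0.7 Frad 0.0 Fz 5.8 w 0.0114
t 14.92 ang 53.5 r 56.0 z 0.2337 Ftan 0.6 Frad 0.5 Fz 5.9 w 0.0112
t 15.08 ang 58.5 r 55.9 z 0.2339 Ftan -6.9 Frad 2.0 Fz 3.7 w 0.0111
t 15.25 ang 65.6 r 55.9 z 0.2340 Ftan -8.5 Frad 2.7 Fz 3.4 w 0.0110
```

```bash
W='from h import *
wheel()'
python3 -m crank '[[[8,0.04,-0.25,0,0],[8,0.01,-0.26,0,0],[8,-0.03,-0.25,0,0],[8,-0.06,-0.25,0,0],[8,-0.1,-0.24,0,0],[8,0,0,0,0]]]'>/dev/null; python3 -c "$W"
python3 -m crank '[[[8,-0.13,-0.22,0,0],[8,-0.16,-0.2,0,0],[8,-0.18,-0.18,0,0],[8,-0.21,-0.15,0,0],[8,-0.23,-0.12,0,0],[8,0,0,0,0]]]'>/dev/null; python3 -c "$W"
python3 -m crank '[[[8,-0.24,-0.09,0,0],[8,-0.25,-0.05,0,0],[8,-0.26,-0.02,0,0],[8,-0.26,0.02,0,0],[8,-0.25,0.05,0,0],[8,0,0,0,0]]]'>/dev/null; python3 -c "$W"
```

```text
t 15.75 ang 105.5 r 56.0 z 0.2344 Ftan -8.3 Frad 2.3 Fz 2.0 w 0.0110
t 16.25 ang 145.3 r 55.7 z 0.2343 Ftan -9.6 Frad 5.0 Fz 3.7 w 0.0112
t 16.75 ang 186.6 r 55.5 z 0.2337 Ftan -9.3 Frad 3.7 Fz 7.6 w 0.0114
```

```bash
W='from h import *
wheel()'
python3 -m crank '[[[8,-0.24,0.09,0,0],[8,-0.23,0.12,0,0],[8,-0.21,0.15,0,0],[8,-0.18,0.18,0,0],[8,-0.16,0.2,0,0],[8,-0.13,0.22,0,0],[8,0,0,0,0],[8,0,0,0,0]]]'>/dev/null; python3 -c "$W"
python3 -c "
from h import *
go(.5,.18,.32)"
```

```text
t 17.42 ang 235.0 r 55.1 z 0.2333 Ftan -5.4 Frad -0.6 Fz 7.9 w 0.0111
t 17.42 pos [0.4814 0.1332 0.2333] yaw -7.79 tilt [-0.001  0.002 -1.   ] need [ 1.64  0.4  -2.89] turn None F [-4.1  3.6  7.9] w 0.0111 gf 98.50608944892883
```

```bash
python3 -m crank '[[[20,0,0,0,0],[36,0,0,0,0],[40,0,0,0,0],[40,0,0,0,0],[40,0,0,-0.3,0],[40,0,0,-0.8,0],[40,0,0,-1,0],[40,0,0,-1,0],[40,0,0,-0.5,0],[40,0,0,0,0]]]'|head -2
python3 -m crank '[[[40,-1,0,0,0],[40,-1,0,0,0],[40,-1,0,0,0],[40,0,0,0,0],[40,0,0,0,0],[40,0,0,0,0]]]'|head -2
python3 - <<'E'
from h import *
go(.5,.1,.34)
for n in('wrist','top','scene'):
    p,d,K,T=snap(n);P=pts(d,K,T)
    m=(abs(P[...,2]-.2515)<.004)&(np.hypot(P[...,0]-.513,P[...,1]-.1783)<.068);q=P[m]
    if n=='wrist': save('pics/w3.png',p)
    if len(q)>5:
        r=cv2.minAreaRect((q[:,:2]*1000).astype(np.float32));c=np.array(r[0])/1000-AX;print(n,len(q),r[0],r[1],np.degrees(np.arctan2(c[1],c[0]))%360,np.hypot(*c))
E
```

```text
time: 18.25
eef_pos: [0.4833, 0.1326, 0.345]
time: 18.75
eef_pos: [0.4697, 0.0431, 0.341]
t 18.75 pos [0.4697 0.0431 0.341 ] yaw -7.84 tilt [-0.  0. -1.] need [2.02 0.74 0.03] turn None F [-0.1  0.2 -0.3] w 0.0397 gf 0.0
wrist 487 (480.6357421875, 133.3856201171875) (13.266864776611328, 13.524402618408203) 234.22435549262588 0.05536015447965766
top 9 (476.5986022949219, 137.82809448242188) (8.39586067199707, 2.76535964012146) 228.0310303401092 0.05443378446431073
scene 30 (480.3072204589844, 133.0339813232422) (13.083614349365234, 13.641244888305664) 234.16180223240968 0.0558375346963137
```

View pics/w3.png

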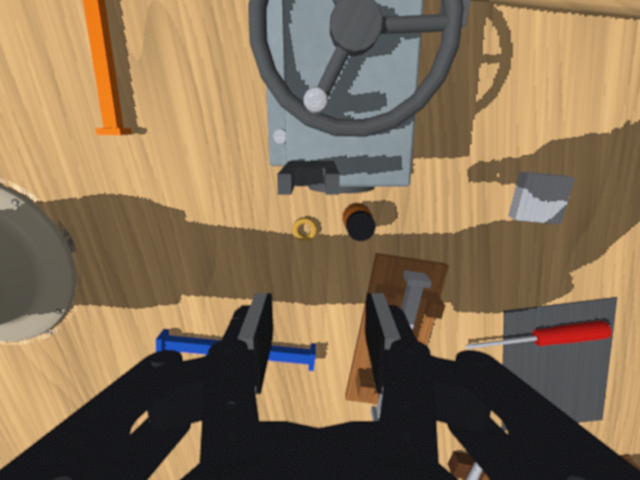

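The pin is at (315,100) in the image, which is 234.2° in world angle, about 178° past the bite at roughly 56°. The bar is still on the rack at (410,300), and the jar and collar are undisturbed. Handing in.

```bash
python3 -c "
from station import job
print(job.finish_job())"
```

```text
the job is handed in; nothing more can be done
None
```

I set the bar across both rack saddles, turned the handwheel about 178° past the bite point, let go and handed the job in; I moved no other objects, and no verdict came back.

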